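# Close down the soldering corner

## Task

Close down the soldering corner: turn the extractor's speed knob fully anticlockwise to its stop, and only then switch it off: lift the locking collar of the toggle, flip the lever over to the side away from the robot and let the collar drop back down. Also put up every soldering board that lies on the bench, so that each stands on its end on the wooden stand, foot behind the batten, leaning back against the firebrick wall, side by side. Leave the jar, the tape roll and the screwdriver where they are.

Things in the scene. Friction and masses are not known exactly. Their poses are not given: they have to be found in the camera images.
- board_1: loose off-white soldering board, 180 (its x) x 60 (its y) x 20 mm (its z), about 0.15 kg; origin at its centre, its two ends are alike. Starts flat on the bench, its x within 15 degrees of pointing away from the robot. None if absent.
- board_2: loose off-white soldering board, 180 (its x) x 60 (its y) x 20 mm (its z), about 0.15 kg; origin at its centre, its two ends are alike. Starts flat on the bench, its x within 15 degrees of pointing away from the robot. None if absent.
- board_3: loose off-white soldering board, 180 (its x) x 60 (its y) x 20 mm (its z), about 0.15 kg; origin at its centre, its two ends are alike. Starts flat on the bench, its x within 15 degrees of pointing away from the robot. None if absent.
- board_4: loose off-white soldering board, 180 (its x) x 60 (its y) x 20 mm (its z), about 0.15 kg; origin at its centre, its two ends are alike. Starts flat on the bench, its x within 15 degrees of pointing away from the robot. None if absent.
- stand: fixed wooden stand, base board 15 mm thick, 460 mm long (its y); its x points away from the robot, square to the wall. Origin at bench height below the wall's front face, midway along. A batten runs along the whole front, from x = -86 mm (its side towards the wall) to -98 mm, top 33 mm above the bench; the boards' feet go on the base between batten and wall, anywhere along it.
- wall: firebrick wall fixed on the stand, buff, its front face towards the robot; 460 mm long, 64 mm deep, 114 mm high, its top edge 129 mm above the bench; origin at the lower edge of its front face, midway along, 15 mm above the bench. At both ends of the stand, just outside the wall's ends, a wooden cheek 45 mm high closes the space before the wall.
- unit: fixed grey control box of the extractor, 140 (x) x 240 (y) x 60 mm high; origin at the centre of its underside; its x points away from the robot, z up. On its top stand the speed knob (60 mm towards its +y) and the lever-lock toggle (55 mm towards its -y).
- speed_grip (a point): point on the speed knob's vertical axis at the height to grip, 37 mm above the box top. The knob is a black disc of 52 mm diameter with an upright grip bar 49 mm long, 14 mm wide, its top 44 mm above the box top, the bar running along this point's x axis (it turns with the knob).
- speed (a joint): angle of the speed knob in rad: 0 at the fully anticlockwise stop, growing clockwise seen from above (to 4.2). At 0 the bar runs along the box's x. Friction about 0.04 N m, it stays where it is left.
- toggle_pivot (a point): fixed point on the toggle's hinge axis, 66 mm above the bench; its y axis is the hinge axis (level, along the box's y). Gate plates beside the collar (14 to 21 mm off the middle along y) reach 32 mm above the hinge axis: keep the fingers above them. The lever's black cap (19 mm diameter) ends 96 mm from the hinge axis.
- collar_grip (a point): point on the lever's axis in the collar's upper half, where to grip it, 55 mm from the hinge axis with the collar down; its z axis runs along the lever to its tip; it moves with lever and collar. The collar is an aluminium sleeve, 24 mm diameter, sliding on the lever, 20 to 65 mm from the hinge axis, with a 30 mm flange on top (65 to 70 mm).
- lever (a joint): angle of the toggle lever in rad: 0 leaning 0.4 rad towards the robot (on), 0.8 leaning 0.4 rad away from it (off). Without the collar lifted it moves only about 0.15 rad; it stays where it is left.
- collar (a joint): lift of the collar along the lever in m: 0 down (locked) to 0.014 fully lifted; a spring (3 to 6 N) pushes it down. It must be lifted at least 0.010 along the lever for the lever to cross the middle.
- jar: bystander: glass jar with lid, 60 mm diameter, 85 mm high, origin under its centre.
- tape: bystander: roll of tape lying flat, 56 mm diameter, 22 mm high, origin under its centre.
- driver: bystander: screwdriver 200 mm long lying on the bench to the robot's right, origin at its middle.
Things that resemble listed ones, but are neither listed nor needed, are in the scene too. Leave any red look-alike of the board_3 alone.

How it is judged:
By the outcome, as a careful person would: the job done as asked, in the order asked, and still so for the second after the job is handed in, with the robot touching nothing.
Of board_1, board_2, board_3, board_4 only 3 to 4 are there at a start; the rules pass over those that are not, and their reading is None.
At some moment in a run one of board_1, board_2 may be knocked a few centimetres aside while the robot is not near it.
It also fails if it takes over 210 s, if anything falls off the work surface, if the arm or the gripper's body presses on something with over 40 N, if the wrist force passes 120 N, or if a joint passes its speed limit or range.

## Robot

A 7-joint arm with a two-finger parallel gripper is mounted at the origin on the work surface. World frame = base frame: x ahead of the robot, y to its left, z up, the work surface at z = 0. Lengths are in m, angles in rad, forces in N, time in s.
With the tool pointing down it reaches from about 0.4 to 0.85 m from the base axis. Payload 10.4 kg.
Tool frame: the origin (TCP) lies at the very end of the fingers, on their centre line; the grasp point (between the pads) lies 19 mm behind it; z points along the fingers, y is the line along which they close (so a half turn about z gives the same grasp; the last joint's range is limited). The gripper opens to 85 mm and grips with 20 to 120 N. Pads are 22 mm wide; open, the fingers measure 114 mm over their backs; the gripper's body (76 mm by 85 mm) begins 54 mm behind the grasp point. The pads swing forward as they close: fully open they stand 13 mm farther back than shut.
Start: joints at [-1.195, 0.332, -0.065, 1.46, 0.022, 1.35, -0.088], TCP at [0.243, 0.576, 0.231] pointing down, gripper open.
Joint ranges: [-2.6, 2.6], [-0.5, 2.12], [-1.47, 1.34], [0.16, 2.42], [-1.27, 4.41], [0.06, 2.06], [-2.6, 2.6]. Speed limits (rad/s): [2.22, 2.22, 2.79, 2.79, 3.14, 3.14, 3.14].

## Interface

Orientations are given as a unit quaternion [x, y, z, w].
In Python, from workcell import * gives the robot as it stands.
- The arm moves only by the tool step_arm, never from a script. Its argument "commands" is one flat list of numbers, 7 for each row, row after row: the finger opening in mm, from 0 to 85.4, then the shift along the world's x, y, z as a fraction of full scale, then the turn, a rotation vector about the world's x, y, z as a fraction of full scale. A call has exactly 10 rows; each row is the pose to reach, as a shift and turn from the pose commanded when the call began, turning the shorter way round; what a row does not reach only later rows make up. Full scale, the value 1, is 0.6 m for a shift and pi rad for a turn. A row lasts 1/8 s, in which the tool goes at most 62.5 mm and 10.7 degrees, less where a joint would pass 70% of its speed; a pose out of reach is approached as far as the arm can. A call with a number of a shift or a turn outside -1 to 1 is refused whole. A call with a gripper value outside its range is refused whole. The fingers move at their own pace and stop on an object; "squeeze" is the grip in N (left out, the last holds). Time passes only in rows, so rows that repeat a pose let the fingers close, or fill a call up. It gives the time, the measured TCP pose, the force, the opening and the grip force at its end, in the units of the state.
- get_obs(): the state, without advancing time (a new reading comes with each control period).
- camera(name): name is "scene" or "top" or "wrist"; returns the picture (480x640x3 uint8, red, green, blue); there is no depth.
- camera_params(name): a dict with "mtx" (3x3 intrinsics, pixels), "dist" ([k1, k2, p1, p2, k3] as OpenCV has them; the pictures are not rectified), "extrinsics" (4x4, takes a point from world to camera coordinates); the wrist camera has in their place "tool_from_camera" (4x4, takes a point from camera to tool coordinates, whose origin is the TCP and whose axes are the flange's). Camera axes: x right, y down, z forward; pixel columns grow to the right and rows downward; lengths in m; the calibration is good to about 2 mm. A picture is of the moment at which its call begins: read the wrist's pose just before it. camera_params takes no time and is no camera call.
- hand_in(): hands the job in; it is judged then, once.
The state is a dict: "clock": time; "joint_pos": joint angles; "joint_velocities": joint speeds; "tau": joint torques, N m; "position": TCP position; "ee_rot": TCP orientation; "ft_force": force on the tool from outside, world axes, zero at the start; "torque": the same for the moment, N m; "grip_width": opening from 0.0 (shut) to 1.0 (fully open); "grasp_force": force on a finger pad.
Only numpy, scipy, OpenCV 4.12 (cv2) and the standard library are available. Lean on these libraries where they do the work, as an engineer would, in place of code of your own. Each camera call takes 0.05 s, during which the arm holds its last target. There are 200 camera calls.

## Working session

There is one attempt and no reset: what is moved stays moved. The work goes in short steps, Python scripts to look and compute and a tool call to move; the robot and the scene stay as the last step left them, time stands still between calls to the robot, and variables do not carry over. Pictures are saved under pics/ and viewed, at most 14 in all, crops included, and the job is handed in when it is done.

Besides the shell and the picture viewer there is one more tool, called after "Request:" by a JSON object that holds its "api" and its "payload", one argument or row to a line. step_arm: Moves the arm, as the interface text tells. Its arguments: {"type":"object","properties":{"commands":{"type":"array","items":{"type":"number"}},"squeeze":{"type":"number"}},"required":["commands"]}

```bash
mkdir -p pics; ls; python3 - <<'E'
from workcell import *
import cv2
for n in ("scene","top"):
    cv2.imwrite(f"pics/{n}0.png",camera(n)[:,:,::-1]); p=camera_params(n); print(n,p)
print(camera_params("wrist")); print(get_obs())
E
```

```text
pics
scene {'mtx': array([[501.46699784,   0.        , 321.05173427],
       [  0.        , 501.46699784, 240.60745352],
       [  0.        ,   0.        ,   1.        ]]), 'dist': array([-0.01265681,  0.        ,  0.        ,  0.        ,  0.        ]), 'extrinsics': array([[-0.23047613,  0.97307391, -0.00281582,  0.125679  ],
       [ 0.70491264,  0.16496492, -0.68984401, -0.22661118],
       [-0.67080469, -0.16097749, -0.72395257,  1.44798238],
       [ 0.        ,  0.        ,  0.        ,  1.        ]])}
top {'mtx': array([[464.26153742,   0.        , 314.66020067],
       [  0.        , 464.26153742, 233.01341853],
       [  0.        ,   0.        ,   1.        ]]), 'dist': array([0.00688745, 0.        , 0.        , 0.        , 0.        ]), 'extrinsics': array([[ 0.01177811, -0.99976307, -0.01830515, -0.03982397],
       [-0.9964902 , -0.01021834, -0.08308351,  0.46663782],
       [ 0.08287677,  0.01921947, -0.99637445,  1.19686121],
       [ 0.        ,  0.        ,  0.        ,  1.        ]])}
{'mtx': array([[342.76963953,   0.        , 316.61282345],
       [  0.        ,
[... 574 characters left out ...]
  0.33283496, -0.06466915,  1.46081918,  0.02161225,
        1.34992538, -0.08849843]), 'joint_velocities': array([ 5.56343041e-05, -1.64210991e-03,  3.52991500e-04, -3.32579485e-03,
       -8.42018074e-04,  1.42292313e-04, -2.03477511e-03]), 'tau': array([ 4.02272144e-04, -6.26744556e+01,  4.84982645e-02, -3.92426634e+01,
        1.62049342e-02,  6.91769470e-03,  3.61179264e-05]), 'position': array([0.24260578, 0.57563704, 0.23059723]), 'ee_rot': array([ 1.98096387e-01,  9.80182332e-01, -6.39545853e-04, -8.87234638e-05]), 'ft_force': array([-0.46917348,  0.22210574,  0.1640304 ]), 'torque': array([ 0.00487423, -0.04861743, -0.00522916]), 'grasp_force': 0.0, 'grip_width': 0.9992247698355001}
```

View pics/scene0.png

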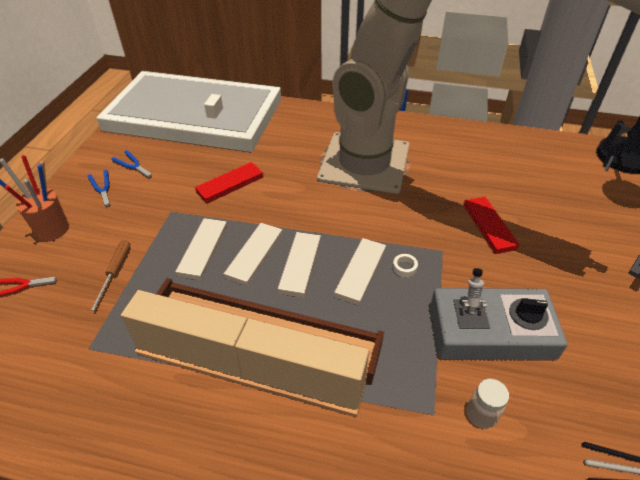

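View pics/top0.png

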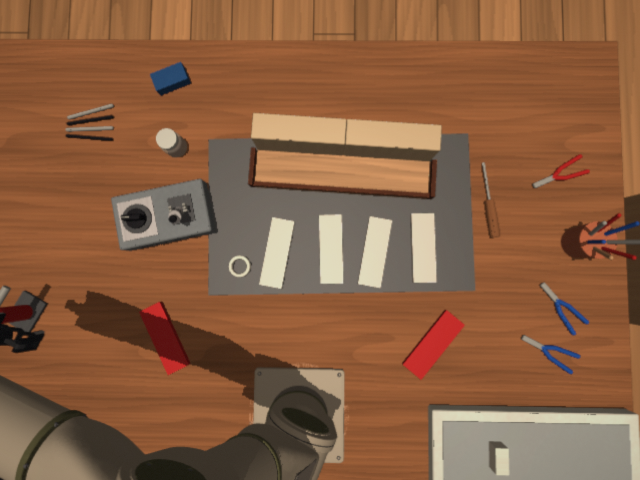

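The scene shows four off-white boards, at top-view pixels (277,252), (331,249), (376,252) and (424,247). Two red look-alikes at (165,337) and (434,344) are not wanted. The unit is at (163,215), with its knob at (135,217) and toggle at (180,211). Next I'll enlarge these areas.

```bash
python3 - <<'E'
import cv2
im=cv2.imread("pics/top0.png")
cv2.imwrite("pics/c1.png",cv2.resize(im[100:300,235:485],None,fx=3,fy=3,interpolation=cv2.INTER_CUBIC))
a=cv2.resize(im[170:260,100:220],None,fx=5,fy=5,interpolation=cv2.INTER_CUBIC)
cv2.imwrite("pics/c2.png",a)
E
```

```text
(no output)
```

View pics/c1.png

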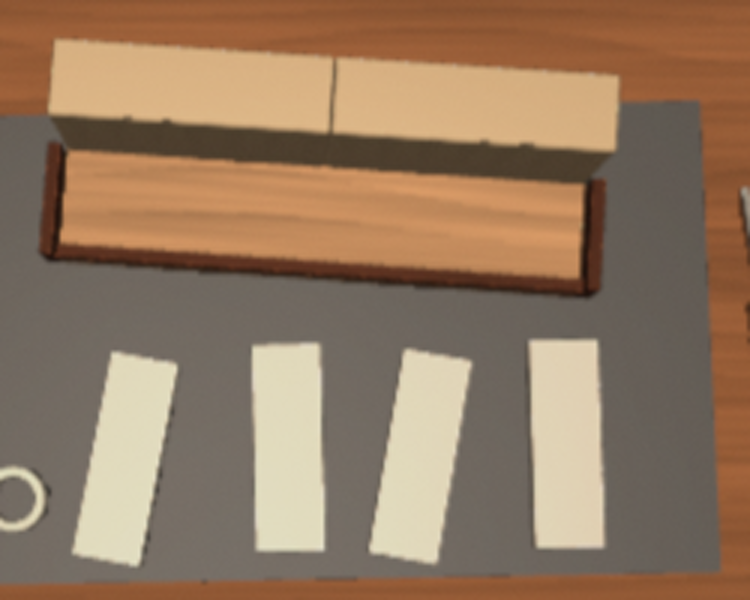

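View pics/c2.png

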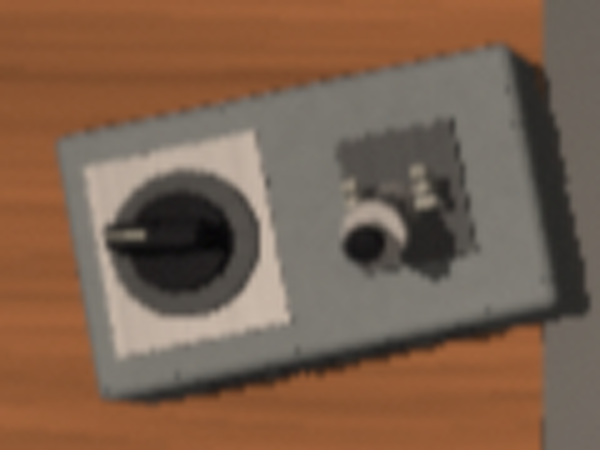

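```bash
cat > h.py <<'E'
from workcell import *
import numpy as np, cv2
from scipy.spatial.transform import Rotation as R
from scipy.optimize import least_squares
np.set_printoptions(precision=4,suppress=True)
def unproj(cam,px,z):
    p=camera_params(cam); E=p["extrinsics"]; px=np.atleast_2d(np.array(px,float))
    u=cv2.undistortPoints(px[:,None],p["mtx"],p["dist"])[:,0]
    d=np.c_[u,np.ones(len(u))]@E[:3,:3]; c=-E[:3,:3].T@E[:3,3]
    return c+d*((z-c[2])/d[:,2])[:,None]
def proj(cam,P):
    p=camera_params(cam);E=p["extrinsics"]
    return cv2.projectPoints(np.array(P,float),cv2.Rodrigues(E[:3,:3])[0],E[:3,3],p["mtx"],p["dist"])[0][:,0]
def fit(loc,W):
    """planar pose x,y,yaw fitting local points to world points (xy)"""
    f=lambda v:((np.array(loc)[:,:2]@R.from_euler('z',v[2]).as_matrix()[:2,:2].T+v[:2])-W[:,:2]).ravel()
    s=least_squares(f,[*W[:,:2].mean(0),0]); return s.x,np.abs(s.fun).max()
def row(pos,Rt,start=None):
    """numbers for a target pose, from the present one"""
    o=get_obs(); p0,R0=start or (o["position"],R.from_quat(o["ee_rot"]))
    return np.round(np.r_[(np.array(pos)-p0)/.6,(Rt*R0.inv()).as_rotvec()/np.pi],4)
def tool(z,y):
    """tool rotation from its z and (about) its y axis in the world"""
    z=np.array(z,float)/np.linalg.norm(z); y=np.array(y,float); y=y-z*(y@z); y/=np.linalg.norm(y)
    return R.from_matrix(np.c_[np.cross(y,z),y,z])
E
python3 - <<'E'
from h import *
o1=np.array([235,100]);B=dict(A=[(112,352),(177,364),(139,566),(73,553)],B=[(252,345),(320,343),(325,550),(257,552)],C=[(403,349),(471,360),(437,563),(370,552)],D=[(528,340),(598,340),(605,548),(536,548)])
loc=[(.09,.03),(.09,-.03),(-.09,-.03),(-.09,.03)]
for k,v in B.items(): print(k,*fit(loc,unproj("top",np.array(v)/3+o1,.02)))
w=unproj("top",np.array([(52,115),(615,152),(55,39),(619,76)])/3+o1,.129)
print("stand",*fit([(0,.23),(0,-.23),(.064,.23),(.064,-.23)],w))
print(unproj("top",np.array([(42,258),(592,293)])/3+o1,.033))
o2=np.array([100,170])
w=unproj("top",np.array([(60,142),(500,45),(555,300),(103,398)])/5+o2,.06)
s,e=fit([(.07,.12),(.07,-.12),(-.07,-.12),(-.07,.12)],w);print("unit",s,e)
U=R.from_euler('z',s[2]).as_matrix();t=np.r_[s[:2],0]
kn=t+U@[0,.06,0];pv=t+U@[0,-.055,0];print("knob",kn,"pivot",pv)
print("bar ends",unproj("top",np.array([(108,238),(230,240)])/5+o2,.104))
print("cap px",(proj("top",[pv+U@[-np.sin(.4)*.096,0,.066+np.cos(.4)*.096]])-o2)*5, "knob axis px",(proj("top",[kn+[0,0,.104]])-o2)*5)
E
```

```text
A [ 0.4143  0.0636 -0.1714] 0.0011737542540389556
B [ 0.4257 -0.0782  0.0337] 0.0007035134781756963
C [ 0.4195 -0.1925 -0.1609] 0.0011038281584527243
D [ 0.4314 -0.319   0.0264] 0.0006402573791713939
stand [ 0.6727 -0.1085 -0.0607] 0.0038287760893293554
[[ 0.5876  0.1384  0.033 ]
 [ 0.5609 -0.3389  0.033 ]]
unit [0.508  0.3576 0.2268] 0.00513273791153146
knob [0.4945 0.4161 0.    ] pivot [0.5204 0.304  0.    ]
bar ends [[0.4931 0.4387 0.104 ]
 [0.4927 0.3784 0.104 ]]
cap px [[363.9101 247.9668]] knob axis px [[153.909  235.6791]]
```

```bash
python3 - <<'E'
from h import *
print(row([.494,.415,.2],tool([0,0,-1],[1,0,0])))
E
```

```text
[ 0.419  -0.2677 -0.051   0.0003 -0.0003 -0.373 ]
```

Request:
{"api": "step_arm", "payload": {
  "commands": [85, 0.2, -0.13, 0, 0, 0, -0.18, 85, 0.419, -0.268, -0.051, 0, 0, -0.373, 85, 0.419, -0.268, -0.051, 0, 0, -0.373, 85, 0.419, -0.268, -0.051, 0, 0, -0.373, 85, 0.419, -0.268, -0.051, 0, 0, -0.373, 85, 0.419, -0.268, -0.051, 0, 0, -0.373, 85, 0.419, -0.268, -0.051, 0, 0, -0.373, 85, 0.419, -0.268, -0.051, 0, 0, -0.373, 85, 0.419, -0.268, -0.051, 0, 0, -0.373, 85, 0.419, -0.268, -0.051, 0, 0, -0.373],
  "squeeze": 40
}}

```text
clock: 1.35
position: [0.494, 0.4152, 0.2007]
ee_rot: [0.707, 0.707, -0.0, -0.0]
ft_force: [-0.3, -1.0, -1.1]
grip_width: 0.995
grasp_force: 0.0
```

```bash
python3 - <<'E'
from h import *
o=get_obs(); np.savez("w1.npz",p=o["position"],q=o["ee_rot"]); cv2.imwrite("pics/w1.png",camera("wrist")[:,:,::-1])
print(o["position"],o["ee_rot"],o["joint_pos"],o["ft_force"])
E
```

```text
[0.494  0.4152 0.2007] [ 0.7067  0.7075 -0.     -0.    ] [-0.9519  0.3945  0.2417  1.4579 -0.0956  1.3008 -0.7015] [-0.279  -0.9924 -1.117 ]
```

View pics/w1.png

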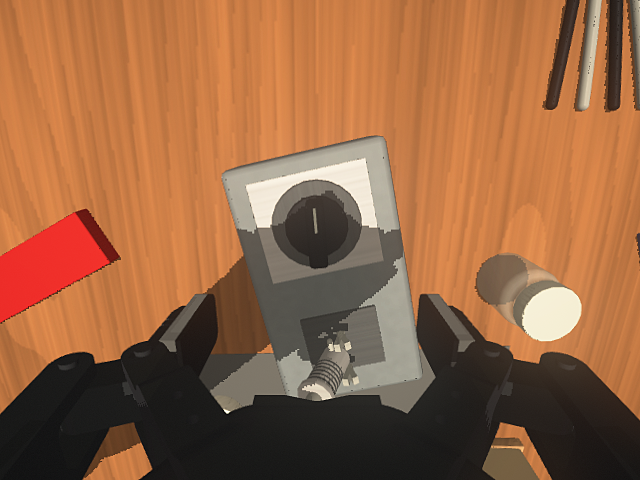

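The wrist view shows the knob disc centred at about (316,223), with the bar upright in the picture, so it runs along world y. The toggle is at (325,375) and the box's top corners at (222,175), (384,137) and (423,378).

```bash
cat >> h.py <<'E'
def wunproj(px,z,f):
    d=np.load(f);p=camera_params("wrist");T=np.eye(4);T[:3,:3]=R.from_quat(d["q"]).as_matrix();T[:3,3]=d["p"]
    W=T@p["tool_from_camera"]; px=np.atleast_2d(np.array(px,float))
    u=cv2.undistortPoints(px[:,None],p["mtx"],p["dist"])[:,0]
    v=np.c_[u,np.ones(len(u))]@W[:3,:3].T;c=W[:3,3]
    return c+v*((z-c[2])/v[:,2])[:,None]
E
python3 - <<'E'
from h import *
w=wunproj([(222,175),(384,137),(423,378)],.06,"w1.npz");print(w)
print(fit([(-.07,.12),(.07,.12),(.07,-.12)],w))
print(wunproj([(316,223)],.075,"w1.npz"),wunproj([(272,223),(361,223),(316,180),(316,267)],.07,"w1.npz"))
print("bar",wunproj([(315,205),(319,266)],.104,"w1.npz"))
E
```

```text
[[0.4162 0.4578 0.06  ]
 [0.5473 0.4879 0.06  ]
 [0.599  0.2604 0.06  ]]
(array([0.5069, 0.3579, 0.2217]), np.float64(0.004195173471917335))
[[0.4933 0.4211 0.075 ]] [[0.4572 0.4198 0.07  ]
 [0.5301 0.42   0.07  ]
 [0.4932 0.4549 0.07  ]
 [0.4933 0.3814 0.07  ]]
bar [[0.4926 0.4412 0.104 ]
 [0.4956 0.3953 0.104 ]]
```

Request:
{"api": "step_arm", "payload": {
  "commands": [50, 0, 0.003, -0.06, 0, 0, 0, 50, 0, 0.003, -0.12, 0, 0, 0, 50, 0, 0.003, -0.16, 0, 0, 0, 50, 0, 0.003, -0.18, 0, 0, 0, 50, 0, 0.003, -0.195, 0, 0, 0, 50, 0, 0.003, -0.202, 0, 0, 0, 10, 0, 0.003, -0.202, 0, 0, 0, 10, 0, 0.003, -0.202, 0, 0, 0, 10, 0, 0.003, -0.202, 0, 0, 0, 10, 0, 0.003, -0.202, 0, 0, 0],
  "squeeze": 40
}}

```text
clock: 2.65
position: [0.4939, 0.4175, 0.0803]
ee_rot: [0.707, 0.707, 0.0, -0.0]
ft_force: [-3.9, -0.6, 5.7]
grip_width: 0.158
grasp_force: 41.6
```

Request:
{"api": "step_arm", "payload": {
  "commands": [10, 0, 0.003, 0, 0, 0, 0.05, 10, 0, 0.003, 0, 0, 0, 0.1, 10, 0, 0.003, 0, 0, 0, 0.15, 10, 0, 0.003, 0, 0, 0, 0.2, 10, 0, 0.003, 0, 0, 0, 0.25, 10, 0, 0.003, 0, 0, 0, 0.3, 10, 0, 0.003, 0, 0, 0, 0.35, 10, 0, 0.003, 0, 0, 0, 0.4, 10, 0, 0.003, 0, 0, 0, 0.45, 10, 0, 0.003, 0, 0, 0, 0.5]
}}

```text
clock: 3.9
position: [0.4931, 0.4169, 0.0803]
ee_rot: [-0.002, 1.0, -0.002, -0.001]
ft_force: [-11.2, -10.6, 15.1]
grip_width: 0.156
grasp_force: 42.7
```

```bash
python3 - <<'E'
from h import *
o=get_obs();print(o["torque"],o["joint_pos"])
E
```

```text
[-2.3425  2.3909 -0.0755] [-0.7166  0.4962 -0.0742  1.5612  0.0404  1.0898  0.7746]
```

Request:
{"api": "step_arm", "payload": {
  "commands": [10, 0, 0, 0, 0, 0, 0.02, 10, 0, 0, 0, 0, 0, 0.04, 10, 0, 0, 0, 0, 0, 0.06, 10, 0, 0, 0, 0, 0, 0.07, 10, 0, 0, 0, 0, 0, 0.08, 10, 0, 0, 0, 0, 0, 0.08, 10, 0, 0, 0, 0, 0, 0.08, 10, 0, 0, 0, 0, 0, 0.08, 10, 0, 0, 0, 0, 0, 0.08, 10, 0, 0, 0, 0, 0, 0.08]
}}

```text
clock: 5.15
position: [0.4933, 0.4168, 0.0803]
ee_rot: [-0.124, 0.992, -0.001, -0.001]
ft_force: [-11.3, -10.1, 14.2]
grip_width: 0.154
grasp_force: 47.2
```

```bash
python3 - <<'E'
from h import *
o=get_obs();print(o["torque"],o["joint_pos"],R.from_quat(o["ee_rot"]).as_matrix()[:,1])
E
```

```text
[-2.1454  2.3634 -0.9225] [-0.682   0.4985 -0.1194  1.5589  0.0645  1.0921  1.0029] [-0.2464  0.9692 -0.0023]
```

```bash
cat >> h.py <<'E'
UY=.225; UC=np.array([.5075,.3578,0])
UR=R.from_euler('z',UY); PIV=UC+UR.apply([0,-.055,0])+[0,0,.066]
def lever(a,L):
    """TCP pose on the lever axis, a from upright away from robot, L from hinge"""
    d=UR.apply([np.sin(a),0,np.cos(a)]); return PIV+L*d, tool(-d,UR.apply([0,1,0]))
E
python3 - <<'E'
from h import *
print(row(*lever(-.4,.135)),lever(-.4,.135)[0])
E
```

```text
[-0.0413 -0.2072  0.1834  0.0308 -0.1246 -0.0074] [0.4685 0.2925 0.1903]
```

Request:
{"api": "step_arm", "payload": {
  "commands": [60, 0, 0, 0, 0, 0, 0, 60, 0, 0, 0, 0, 0, 0, 60, 0, 0, 0.08, 0, 0, 0, 60, 0, 0, 0.18, 0, 0, 0, 60, -0.0413, -0.1, 0.184, 0.015, -0.06, 0, 60, -0.0413, -0.2072, 0.184, 0.031, -0.125, -0.007, 60, -0.0413, -0.2072, 0.184, 0.031, -0.125, -0.007, 60, -0.0413, -0.2072, 0.184, 0.031, -0.125, -0.007, 60, -0.0413, -0.2072, 0.184, 0.031, -0.125, -0.007, 60, -0.0413, -0.2072, 0.184, 0.031, -0.125, -0.007]
}}

```text
clock: 6.4
position: [0.4699, 0.2956, 0.1902]
ee_rot: [-0.112, 0.973, 0.024, 0.199]
ft_force: [-0.1, -0.2, -0.4]
grip_width: 0.705
grasp_force: 0.0
```

```bash
python3 - <<'E'
from h import *
o=get_obs(); np.savez("w2.npz",p=o["position"],q=o["ee_rot"]); a=camera("wrist")[:,:,::-1]; cv2.imwrite("pics/w2full.png",a);cv2.imwrite("pics/t2full.png",camera("top")[:,:,::-1])
b=cv2.imread("pics/t2full.png")
cv2.imwrite("pics/w2.png",a)
print(o["position"],row(*lever(-.4,.135)),o["joint_pos"])
E
```

```text
[0.4699 0.2956 0.1902] [-0.0019 -0.0047  0.0008 -0.0007  0.0011 -0.0016] [-0.6623 -0.0391 -0.1045  2.0323  0.2731  0.8142  0.8785]
```

View pics/w2.png

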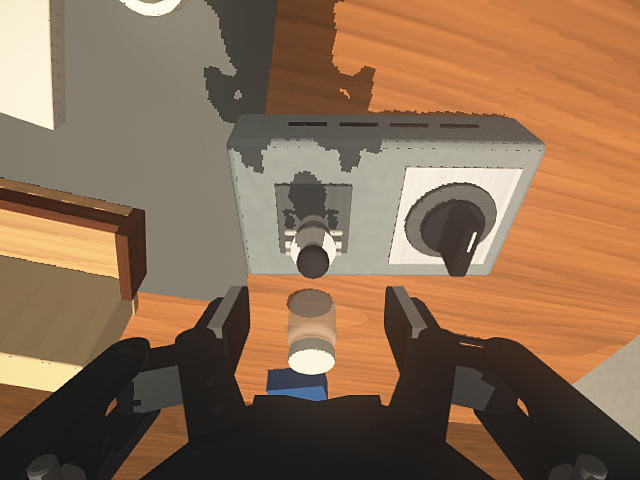

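The wrist view shows the cap at (313,262), the collar and flange at (315,240), and the knob's pointer line now running along the box's x, so the knob is at its stop. Next I'll check the predicted cap pixel.

```bash
python3 - <<'E'
from h import *
d=np.load("w2.npz");p=camera_params("wrist");T=np.eye(4);T[:3,:3]=R.from_quat(d["q"]).as_matrix();T[:3,3]=d["p"]
W=np.linalg.inv(T@p["tool_from_camera"])
def wp(P): return cv2.projectPoints(np.atleast_2d(P),cv2.Rodrigues(W[:3,:3])[0],W[:3,3],p["mtx"],p["dist"])[0][:,0]
for a in(-.4,-.35,-.45): print(wp([lever(a,.096)[0],lever(a,.07)[0]]))
c=[UC+UR.apply([x,y,.06]) for x,y in((-.07,-.12),(-.07,.12),(.07,.12),(.07,-.12))];print(wp(c))
print(row(*lever(-.4,.0375)),row(*lever(-.4,.1)))
E
```

```text
[[310.6914 266.566 ]
 [311.2201 251.7001]]
[[310.6988 274.41  ]
 [311.2219 256.8548]]
[[310.6898 258.4509]
 [311.2215 246.4084]]
[[221.5187 141.5703]
 [550.5286 144.709 ]
 [489.7782 278.2913]
 [245.7531 277.9979]]
[ 0.0598  0.0095 -0.1489 -0.0007  0.0011 -0.0016] [ 0.0202  0.0004 -0.0529 -0.0007  0.0011 -0.0016]
```

Request:
{"api": "step_arm", "payload": {
  "commands": [60, 0.01, 0, -0.026, 0, 0, 0, 60, 0.018, 0.001, -0.053, -0.001, 0.001, -0.002, 60, 0.028, 0.004, -0.08, -0.001, 0.001, -0.002, 60, 0.038, 0.006, -0.105, -0.001, 0.001, -0.002, 60, 0.048, 0.008, -0.128, -0.001, 0.001, -0.002, 60, 0.058, 0.01, -0.149, -0.001, 0.001, -0.002, 60, 0.058, 0.01, -0.149, -0.001, 0.001, -0.002, 15, 0.058, 0.01, -0.149, -0.001, 0.001, -0.002, 15, 0.058, 0.01, -0.149, -0.001, 0.001, -0.002, 15, 0.058, 0.01, -0.149, -0.001, 0.001, -0.002],
  "squeeze": 40
}}

```text
clock: 7.75
position: [0.5042, 0.3011, 0.1014]
ee_rot: [-0.109, 0.974, 0.022, 0.198]
ft_force: [-2.7, 0.7, 3.6]
grip_width: 0.325
grasp_force: 39.1
```

Request:
{"api": "step_arm", "payload": {
  "commands": [15, 0, 0, 0, 0, 0, 0, 15, 0, 0, 0, 0, 0, 0, 15, 0, 0, 0, 0, 0, 0, 15, 0, 0, 0, 0, 0, 0, 15, 0, 0, 0, 0, 0, 0, 15, 0, 0, 0, 0, 0, 0, 15, 0, 0, 0, 0, 0, 0, 15, 0, 0, 0, 0, 0, 0, 15, 0, 0, 0, 0, 0, 0, 15, 0, 0, 0, 0, 0, 0],
  "squeeze": 60
}}

```text
clock: 9.0
position: [0.5042, 0.3011, 0.1014]
ee_rot: [-0.109, 0.974, 0.022, 0.198]
ft_force: [-5.0, -0.5, 6.7]
grip_width: 0.315
grasp_force: 58.4
```

```bash
python3 - <<'E'
from h import *
UCn=UC
o=get_obs();print(o["position"],o["torque"],row(*lever(-.4,.0375)))
# arc numbers: relative to the present pose as lever(-.4,.0375); lift then swing
p0,R0=lever(-.4,.0375)
L=.0375+.0125
for a in np.r_[-.4,np.linspace(-.3,.4,8),.42]:
    p,r=lever(a,L); print(row(p,r,(p0,R0)))
E
```

```text
[0.5042 0.3011 0.1014] [0.0463 0.6675 0.0783] [ 0.0023 -0.0003 -0.0015 -0.      0.0007  0.0004]
[-0.0079 -0.0018  0.0192  0.      0.      0.    ]
[-0.0003 -0.0001  0.022  -0.0071  0.031  -0.    ]
[ 0.0076  0.0017  0.0241 -0.0142  0.0621 -0.    ]
[ 0.0156  0.0036  0.0254 -0.0213  0.0931  0.    ]
[ 0.0237  0.0054  0.0258 -0.0284  0.1241  0.    ]
[ 0.0318  0.0073  0.0254 -0.0355  0.1551  0.    ]
[ 0.0399  0.0091  0.0241 -0.0426  0.1862 -0.    ]
[ 0.0477  0.0109  0.022  -0.0497  0.2172 -0.    ]
[ 0.0554  0.0127  0.0192 -0.0568  0.2482  0.    ]
[ 0.0568  0.013   0.0185 -0.0582  0.2544  0.    ]
```

Request:
{"api": "step_arm", "payload": {
  "commands": [15, -0.002, -0.0005, 0.005, 0, 0, 0, 15, -0.004, -0.001, 0.01, 0, 0, 0, 15, -0.006, -0.0014, 0.015, 0, 0, 0, 15, -0.008, -0.0018, 0.0192, 0, 0, 0, 15, -0.008, -0.0018, 0.0192, 0, 0, 0, 15, -0.008, -0.0018, 0.0192, 0, 0, 0, 15, -0.008, -0.0018, 0.0192, 0, 0, 0, 15, -0.008, -0.0018, 0.0192, 0, 0, 0, 15, -0.008, -0.0018, 0.0192, 0, 0, 0, 15, -0.008, -0.0018, 0.0192, 0, 0, 0]
}}

```text
clock: 10.25
position: [0.4994, 0.2999, 0.1123]
ee_rot: [-0.109, 0.974, 0.022, 0.198]
ft_force: [3.9, 5.5, -4.3]
grip_width: 0.318
grasp_force: 59.3
```

```bash
python3 - <<'E'
from h import *
o=get_obs(); a=camera("wrist")[:,:,::-1]; s=camera("scene")[:,:,::-1]
c=np.vstack([cv2.resize(a[180:400,160:480],(640,440)),]); d=cv2.resize(s[230:380,420:580],(427,400)); 
cv2.imwrite("pics/l1.png",np.hstack([cv2.resize(c,(400,275)),cv2.resize(d,(293,275))]))
print(o["position"],o["torque"],o["ft_force"])
E
```

```text
[0.4994 0.2999 0.1123] [ 0.7773 -0.0032  0.2871] [ 3.8935  5.5403 -4.257 ]
```

View pics/l1.png

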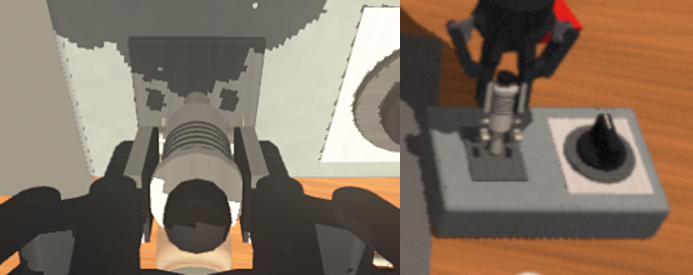

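The collar is up: the bare lever shows below it, and the fingers hold it under the flange. Now I'll swing the lever over.

Request:
{"api": "step_arm", "payload": {
  "commands": [15, 0.0076, 0.0017, 0.0028, -0.0071, 0.031, 0, 15, 0.0155, 0.0035, 0.0049, -0.0142, 0.0621, 0, 15, 0.0235, 0.0054, 0.0062, -0.0213, 0.0931, 0, 15, 0.0316, 0.0072, 0.0066, -0.0284, 0.1241, 0, 15, 0.0397, 0.0091, 0.0062, -0.0355, 0.1551, 0, 15, 0.0478, 0.0109, 0.0049, -0.0426, 0.1862, 0, 15, 0.0556, 0.0127, 0.0028, -0.0497, 0.2172, 0, 15, 0.0633, 0.0145, 0, -0.0568, 0.2482, 0, 15, 0.0647, 0.0148, -0.0007, -0.0582, 0.2544, 0, 15, 0.0647, 0.0148, -0.0007, -0.0582, 0.2544, 0]
}}

```text
clock: 11.6
position: [0.5363, 0.3081, 0.11]
ee_rot: [-0.11, 0.971, -0.025, -0.209]
ft_force: [-6.0, 0.6, -2.8]
grip_width: 0.316
grasp_force: 59.8
```

```bash
python3 - <<'E'
from h import *
o=get_obs();print(o["position"],o["torque"],o["ft_force"],o["joint_pos"],row(*lever(.4,.0375)),row(*lever(.4,.14)))
E
```

```text
[0.5363 0.3081 0.11  ] [ 0.2621  0.3711 -0.2227] [-6.016   0.6489 -2.8267] [-0.4868  0.7202 -0.0681  1.2101 -0.0839  1.6175  1.2617] [-0.0038 -0.0012 -0.0157  0.0025 -0.0075 -0.0001] [ 0.061   0.0137  0.1416  0.0025 -0.0075 -0.0001]
```

Request:
{"api": "step_arm", "payload": {
  "commands": [15, -0.003, -0.0006, -0.007, 0, 0, 0, 15, -0.006, -0.0014, -0.014, 0, 0, 0, 15, -0.006, -0.0014, -0.0165, 0, 0, 0, 55, -0.006, -0.0014, -0.0165, 0, 0, 0, 55, -0.006, -0.0014, -0.0165, 0, 0, 0, 55, -0.006, -0.0014, -0.0165, 0, 0, 0, 55, 0.01, 0.002, 0.023, 0, 0, 0, 55, 0.035, 0.008, 0.082, 0, 0, 0, 55, 0.061, 0.0137, 0.1416, 0, 0, 0, 55, 0.061, 0.0137, 0.1416, 0, 0, 0]
}}

```text
clock: 12.85
position: [0.5767, 0.3168, 0.1994]
ee_rot: [-0.109, 0.973, -0.023, -0.204]
ft_force: [0.2, -0.2, -0.1]
grip_width: 0.644
grasp_force: 0.0
```

Request:
{"api": "step_arm", "payload": {
  "commands": [70, 0, 0, 0.1, 0, -0.06, 0, 70, -0.05, -0.1, 0.2, 0.056, -0.18, -0.02, 70, -0.15, -0.3, 0.2, 0.056, -0.254, 0, 70, -0.25, -0.5, 0.2, 0.056, -0.254, 0, 70, -0.25, -0.5, 0.2, 0.056, -0.254, 0, 70, -0.25, -0.5, 0.2, 0.056, -0.254, 0, 70, -0.25, -0.5, 0.2, 0.056, -0.254, 0, 70, -0.25, -0.5, 0.2, 0.056, -0.254, 0, 70, -0.25, -0.5, 0.2, 0.056, -0.254, 0, 70, -0.25, -0.5, 0.2, 0.056, -0.254, 0]
}}

```text
clock: 14.1
position: [0.4247, 0.0171, 0.3161]
ee_rot: [-0.109, 0.974, 0.018, 0.197]
ft_force: [1.1, 0.9, -0.3]
grip_width: 0.818
grasp_force: 0.0
```

```bash
python3 - <<'E'
from h import *
o=get_obs();print(o["position"],R.from_quat(o["ee_rot"]).as_matrix(),o["joint_pos"])
t=camera("top")[:,:,::-1]; s=camera("scene")[:,:,::-1]
cv2.imwrite("pics/t3.png",t);cv2.imwrite("pics/s3.png",s)
a=cv2.resize(t[170:260,100:220],None,fx=3,fy=3,interpolation=cv2.INTER_CUBIC)
b=cv2.resize(s[255:375,425:575],(338,270),interpolation=cv2.INTER_CUBIC)
c=cv2.resize(t[60:300,80:500],(698,320))
cv2.imwrite("pics/v3.png",np.vstack([np.hstack([a,b]),c]))
E
```

```text
[0.4247 0.0171 0.3161] [[-0.8989 -0.2194  0.3794]
 [-0.205   0.9756  0.0787]
 [-0.3874 -0.0071 -0.9219]] [-0.3312 -0.4811  0.1411  2.0926  0.0671  1.1283  1.5842]
```

View pics/v3.png

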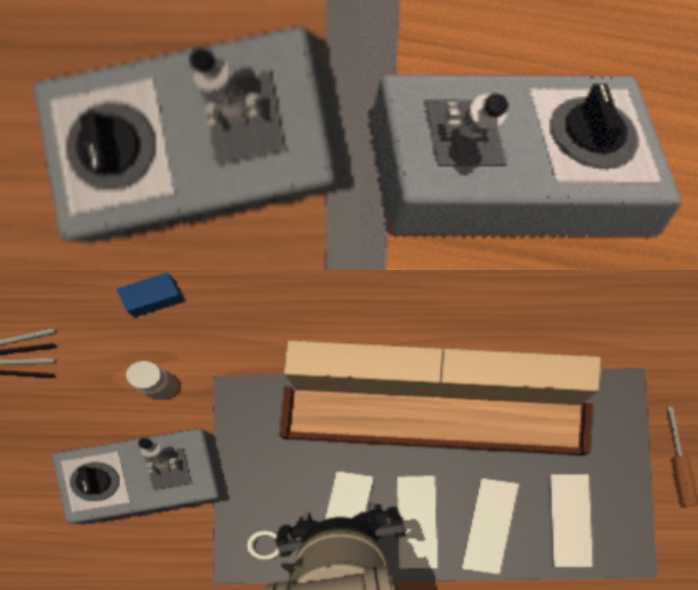

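The toggle now leans away from the robot with its collar down, and the knob bar runs along the box's x. Tape, jar and driver are unmoved. Next I'll fit a kinematic model to see which tool tilts the arm can reach for placing the boards.

```bash
cat > kin.py <<'E'
from h import *
import itertools
Q=np.array([[-1.1946,.3328,-.0647,1.4608,.0216,1.3499,-.0885],[-.9519,.3945,.2417,1.4579,-.0956,1.3008,-.7015],[-.7166,.4962,-.0742,1.5612,.0404,1.0898,.7746],[-.6623,-.0391,-.1045,2.0323,.2731,.8142,.8785],[-.4868,.7202,-.0681,1.2101,-.0839,1.6175,1.2617],[-.3312,-.4811,.1411,2.0926,.0671,1.1283,1.5842]])
P=np.array([[.2426,.5756,.2306],[.494,.4152,.2007],[.4931,.4169,.0803],[.4699,.2956,.1902],[.5363,.3081,.11],[.4247,.0171,.3161]])
O=np.array([[.1981,.9802,-.0006,0],[.7067,.7075,0,0],[-.002,1,-.002,-.001],[-.112,.973,.024,.199],[-.11,.971,-.025,-.209],[-.109,.974,.018,.197]])
def fk(q,sg,v):
    h,y1,L1,a,L2,b,L3,o1,o7=v[:9]; T=lambda R_,t:(R_,np.array(t,float))
    pos=np.array([0,0,h]);r=R.from_euler('z',sg[0]*q[0]+o1)
    pos=pos+r.apply([0,y1,0]);r=r*R.from_euler('y',q[1])*R.from_euler('z',sg[1]*q[2])
    pos=pos+r.apply([a,0,L1]);r=r*R.from_euler('y',q[3])
    pos=pos+r.apply([-a,0,L2*0]);r=r*R.from_euler('z',sg[2]*q[4])
    pos=pos+r.apply([0,0,L2]);r=r*R.from_euler('y',q[5])
    pos=pos+r.apply([b,0,L3]);r=r*R.from_euler('z',sg[3]*q[6]+o7)
    return pos,r
def res(v,sg):
    e=[]
    for q,p,o in zip(Q,P,O):
        pp,r=fk(q,sg,v); e+=[*(pp-p),*(.2*(R.from_quat(o).inv()*r).as_rotvec())]
    return np.array(e)
if __name__=="__main__":
    best=None
    for sg in itertools.product((1,-1),repeat=4):
      for o7 in(0,1.57,3.14,-1.57):
        s=least_squares(res,[.33,0,.4,0,.4,0,.3,0,o7],args=(sg,))
        if best is None or s.cost<best[0]-1e-9: best=(s.cost,sg,s.x,np.abs(s.fun).max())
    print(best); np.savez("kin.npz",sg=best[1],v=best[2])
E
python3 kin.py
```

```text
(np.float64(2.0662250962125e-05), (-1, -1, -1, -1), array([ 0.2575, -0.0387,  0.452 ,  0.0014,  0.4894,  0.0019,  0.347 ,
       -0.0114,  1.5599]), np.float64(0.0029348447889220863))
```

```bash
cat > plan.py <<'E'
from h import *
import kin
S=np.array([.6727,-.1085,0]);SR=R.from_euler('z',-.0607);LAM=np.radians(25);TG=np.radians(33)
k=np.load("kin.npz")
lo=np.array([-2.6,-.5,-1.47,.16,-1.27,.06,-2.6]);hi=np.array([2.6,2.12,1.34,2.42,4.41,2.06,2.6])
def boards():
    im=camera("top"); m=((im.min(2)>165)&(im.max(2).astype(int)-im.min(2)<60)).astype(np.uint8); m[:,:235]=0;m[:208]=0;m[300:]=0;m[:,470:]=0
    out=[]
    for c in cv2.findContours(m,cv2.RETR_EXTERNAL,cv2.CHAIN_APPROX_NONE)[0]:
        if cv2.contourArea(c)<800: continue
        w=unproj("top",cv2.boxPoints(cv2.minAreaRect(c)),.02)[:,:2]
        e=[w[1]-w[0],w[2]-w[1]]; e.sort(key=np.linalg.norm); a=e[1]*np.sign(e[1][0])
        out.append((*w.mean(0),np.arctan2(a[1],a[0]),np.linalg.norm(e[1]),np.linalg.norm(e[0])))
    return sorted(out,key=lambda b:-b[1])
def grasp(b,g=.055,z=.004):
    r=R.from_euler('z',b[2]);p=np.array([b[0],b[1],0])+r.apply([g,0,z])
    return p,tool(r.apply([-np.sin(TG),0,-np.cos(TG)]),r.apply([0,1,0]))
def target(slot,gap=.003,up=.002):
    X=np.array([np.sin(LAM),0,np.cos(LAM)]);Z=np.array([-np.cos(LAM),0,np.sin(LAM)])
    c=np.array([-.114*np.tan(LAM)-gap,slot,.015+up])+.09*X+.01*Z
    return S+SR.apply(c),SR*R.from_matrix(np.c_[X,[0,1,0],Z])
def place(b,gr,slot,dz=0,dx=0,**kw):
    """TCP pose that puts board b, held at TCP pose gr, into its slot"""
    bp,br=np.array([b[0],b[1],.01]),R.from_euler('z',b[2]); tp,tr=target(slot,**kw)
    r=tr*br.inv()*gr[1]; p=tp+tr.apply(br.inv().apply(gr[0]-bp)); return p+[0,0,dz]+SR.apply([dx,0,0]),r
def ik(pose,q0):
    f=lambda q:(lambda P:np.r_[P[0]-pose[0],.2*(pose[1].inv()*P[1]).as_rotvec(),.002*(q-q0)])(kin.fk(q,k["sg"],k["v"]))
    s=least_squares(f,np.clip(q0,lo+.01,hi-.01),bounds=(lo,hi)); return s.x,np.abs(s.fun[:6]).max()
E
python3 - <<'E'
from plan import *
bs=boards(); q0=get_obs()["joint_pos"]; print(np.array(bs))
B=[(.4143,.0636,-.1714),(.4257,-.0782,.0337),(.4195,-.1925,-.1609),(.4314,-.319,.0264)]
for b,s in zip(B,(.15,.05,-.05,-.15)):
    g=grasp(b); print(b[1],"grasp",*ik(g,q0)); 
    pl=place(b,g,s); print("  place",pl[0],*ik(pl,q0), "hover",*ik(place(b,g,s,dz=.08,dx=-.03),q0))
b=B[3];g=grasp(b)
print(row(g[0]+[0,0,.12],g[1]))
E
```

```text
[[ 0.4272 -0.0767  0.0325  0.1758  0.0581]
 [ 0.4204 -0.1914 -0.171   0.1756  0.0583]
 [ 0.4326 -0.3177  0.0224  0.1759  0.058 ]]
0.0636 grasp [-0.2166  0.6691  0.1504  1.6188 -0.2203  1.4322  1.4234] 3.2445051845286716e-05
  place [0.6833 0.0411 0.1501] [-0.4147  0.1746  0.2428  1.9577  0.1808  0.4762  1.1856] 2.6270737157837268e-05 hover [-0.3744  0.026   0.1695  1.9335  0.2155  0.6501  1.1682] 2.2299164624543426e-05
-0.0782 grasp [-0.1025  0.7013  0.189   1.5676 -0.0546  1.4559  1.7057] 3.413022238867067e-05
  place [ 0.6772 -0.0587  0.1501] [-0.2161  0.1608  0.2424  1.9734 -0.043   0.454   1.5561] 1.2745053974453324e-05 hover [-0.2586  0.0024  0.2654  1.9571  0.0375  0.6245  1.4931] 6.963211379604227e-06
-0.1925 grasp [ 0.0991  0.7513  0.2459  1.4895 -0.0694  1.4879  1.766 ] 3.766946235986348e-05
  place [ 0.6712 -0.1585  0.1501] [ 0.0015  0.1896  0.2266  1.9394 -0.2807  0.4795  1.9367] 4.1623146738089295e-05 hover [-0.1356  0.0284  0.3628  1.9325 -0.1724  0.6378  1.8447] 2.609723658580792e-05
-0.319 grasp [0.2021 0.8345 0.2626 1.3432 0.0561 1.5029 2.0115] 3.894543750874275e-05
  place [ 0.6651 -0.2583  0.1501] [ 0.2192  0.256   0.1979  1.8575 -0.4574  0.5456  2.2426] 5.263096505221563e-05 hover [ 0.0527  0.1066  0.3874  1.8554 -0.3756  0.694   2.1679] 4.421651382708781e-05
[ 0.1026 -0.5581 -0.3201 -0.0363  0.308  -0.0584]
```

The code finds boards B, C and D (A is hidden under the arm), and all the grasp and place poses are reachable. I'll start with D.

Request:
{"api": "step_arm", "payload": {
  "commands": [80, 0.03, -0.16, 0, -0.01, 0.05, -0.01, 80, 0.06, -0.3, 0, -0.018, 0.1, -0.02, 80, 0.08, -0.45, -0.05, -0.02, 0.16, -0.03, 80, 0.1026, -0.558, -0.15, -0.03, 0.22, -0.045, 80, 0.1026, -0.558, -0.25, -0.036, 0.28, -0.055, 80, 0.1026, -0.558, -0.32, -0.0363, 0.308, -0.0584, 80, 0.1026, -0.558, -0.32, -0.0363, 0.308, -0.0584, 80, 0.1026, -0.558, -0.32, -0.0363, 0.308, -0.0584, 80, 0.1026, -0.558, -0.32, -0.0363, 0.308, -0.0584, 80, 0.1026, -0.558, -0.32, -0.0363, 0.308, -0.0584]
}}

```text
clock: 15.5
position: [0.4872, -0.3175, 0.1256]
ee_rot: [-0.013, 0.959, -0.004, -0.283]
ft_force: [-0.1, 0.3, 0.7]
grip_width: 0.937
grasp_force: 0.0
```

```bash
python3 - <<'E'
from plan import *
b=(.4318,-.3185,.0245);g=grasp(b);print(row(*g),get_obs()["joint_pos"]);print(np.array(boards()))
cv2.imwrite("pics/w4.png",camera("wrist")[:,:,::-1])
E
```

```text
[-0.0007  0.0006 -0.2026  0.0003  0.0008 -0.0007] [ 0.0186  0.7662  0.579   1.2931 -0.0842  1.6721  2.169 ]
[[ 0.4572  0.0335 -0.1736  0.1249  0.0578]
 [ 0.4321 -0.3186  0.0224  0.1747  0.0561]]
```

View pics/w4.png

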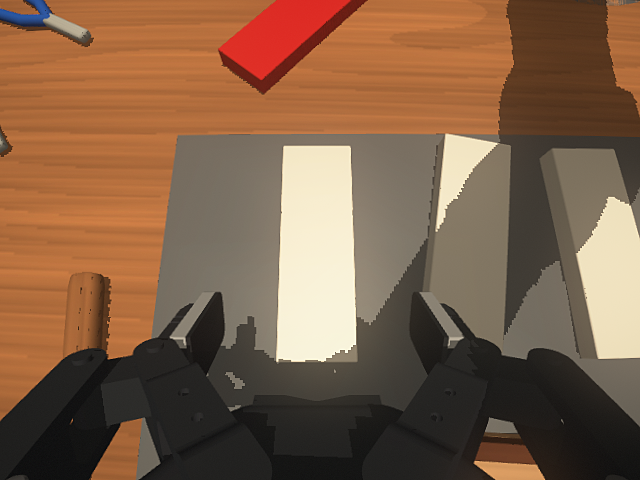

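The board is centred between the fingers at (317,260), so I'll go down and grip.

Request:
{"api": "step_arm", "payload": {
  "commands": [80, 0, 0, -0.06, 0, 0, 0, 80, 0, 0, -0.12, 0, 0, 0, 80, 0, 0.0006, -0.17, 0, 0, 0, 80, 0, 0.0006, -0.195, 0, 0, 0, 80, 0, 0.0006, -0.2026, 0, 0, 0, 80, 0, 0.0006, -0.2026, 0, 0, 0, 50, 0, 0.0006, -0.2026, 0, 0, 0, 50, 0, 0.0006, -0.2026, 0, 0, 0, 50, 0, 0.0006, -0.2026, 0, 0, 0, 50, 0, 0.0006, -0.2026, 0, 0, 0],
  "squeeze": 60
}}

```text
clock: 16.85
position: [0.4872, -0.3183, 0.0044]
ee_rot: [-0.012, 0.959, -0.005, -0.282]
ft_force: [2.0, 0.4, 6.6]
grip_width: 0.683
grasp_force: 65.1
```

```bash
python3 - <<'E'
from plan import *
b=(.4318,-.3185,.0245);o=get_obs();g=(o["position"],R.from_quat(o["ee_rot"]))
for a in [dict(dz=.1,dx=-.12),dict(dz=.1,dx=-.03),dict(dz=.03,dx=-.01),dict()]: print(row(*place(b,g,-.15,**a)))
E
```

```text
[ 0.0965  0.1102  0.4104 -0.0065 -0.3612 -0.0241]
[ 0.2462  0.1011  0.4104 -0.0065 -0.3612 -0.0241]
[ 0.2795  0.0991  0.2938 -0.0065 -0.3612 -0.0241]
[ 0.2961  0.0981  0.2438 -0.0065 -0.3612 -0.0241]
```

Request:
{"api": "step_arm", "payload": {
  "commands": [50, 0, 0.01, 0.08, 0, 0, 0, 50, 0.01, 0.03, 0.17, -0.0006, -0.035, -0.002, 50, 0.02, 0.05, 0.26, -0.0015, -0.085, -0.0057, 50, 0.03, 0.07, 0.34, -0.0024, -0.135, -0.009, 50, 0.05, 0.09, 0.41, -0.0034, -0.19, -0.0127, 50, 0.07, 0.1, 0.4104, -0.0044, -0.245, -0.0163, 50, 0.09, 0.11, 0.4104, -0.0054, -0.3, -0.02, 50, 0.0965, 0.1102, 0.4104, -0.0065, -0.3612, -0.0241, 50, 0.0965, 0.1102, 0.4104, -0.0065, -0.3612, -0.0241, 50, 0.0965, 0.1102, 0.4104, -0.0065, -0.3612, -0.0241]
}}

```text
clock: 18.1
position: [0.5447, -0.2519, 0.2505]
ee_rot: [0.029, 0.961, -0.009, 0.276]
ft_force: [0.5, -0.4, -1.0]
grip_width: 0.689
grasp_force: 65.3
```

```bash
python3 - <<'E'
from plan import *
b=(.4318,-.3185,.0245);g0=grasp(b)
o=get_obs();print(o["joint_pos"],o["grasp_force"])
g=(np.array([.4872,-.3183,.0044]),R.from_quat([-0.0123,.9592,-.0046,-.2824]))
for a in [dict(dz=.1,dx=-.12),dict(dz=.1,dx=-.03),dict(dz=.03,dx=-.01),dict()]: print(row(*place(b,g,-.15,**a)))
s=camera("scene")[:,:,::-1];w=camera("wrist")[:,:,::-1]
cv2.imwrite("pics/p1.png",np.hstack([cv2.resize(w,(400,300)),cv2.resize(s[120:420,60:460],(400,300))]))
E
```

```text
[-0.1579 -0.1189  0.6056  2.0033 -0.212   0.7276  2.0953] 65.30595660209656
[ 0.0006 -0.0005  0.0002 -0.0004 -0.0009 -0.0005]
[ 0.1503 -0.0096  0.0002 -0.0004 -0.0009 -0.0005]
[ 0.1836 -0.0116 -0.1164 -0.0004 -0.0009 -0.0005]
[ 0.2002 -0.0126 -0.1664 -0.0004 -0.0009 -0.0005]
```

View pics/p1.png

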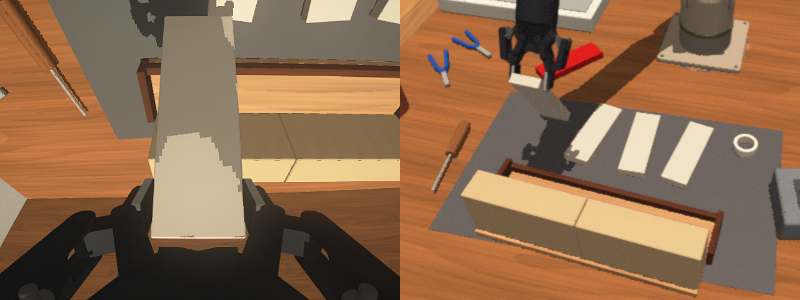

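The board is held firmly and stands upright with its foot down. I'll take it to the slot.

Request:
{"api": "step_arm", "payload": {
  "commands": [50, 0.08, -0.005, 0, 0, 0, 0, 50, 0.15, -0.0096, 0, 0, 0, 0, 50, 0.165, -0.0105, -0.05, 0, 0, 0, 50, 0.183, -0.0116, -0.116, 0, 0, 0, 50, 0.19, -0.012, -0.14, 0, 0, 0, 50, 0.197, -0.0124, -0.155, 0, 0, 0, 50, 0.2, -0.0126, -0.166, 0, 0, 0, 50, 0.2, -0.0126, -0.166, 0, 0, 0, 50, 0.2, -0.0126, -0.166, 0, 0, 0, 50, 0.2, -0.0126, -0.166, 0, 0, 0]
}}

```text
clock: 19.45
position: [0.6643, -0.2595, 0.1505]
ee_rot: [0.029, 0.96, -0.009, 0.277]
ft_force: [0.2, 0.4, -1.1]
grip_width: 0.684
grasp_force: 65.2
```

```bash
python3 - <<'E'
from plan import *
w=camera("wrist")[:,:,::-1];s=camera("scene")[:,:,::-1]
o=get_obs();print(o["ft_force"],R.from_quat(o["ee_rot"]).as_matrix()[:,2])
cv2.imwrite("pics/p2.png",np.hstack([cv2.resize(w,(400,300)),cv2.resize(s[240:390,90:290],(400,300))]))
E
```

```text
[-0.5106 -0.2744 -1.5147] [ 0.5306 -0.0333 -0.8469]
```

View pics/p2.png

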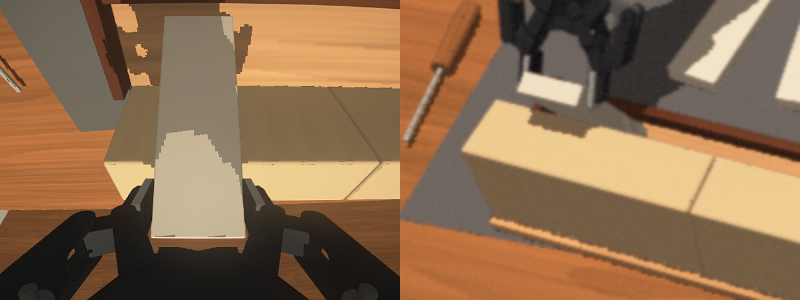

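There's no contact yet. I'll ease it down and back a few millimetres, release, and withdraw along the tool axis.

Request:
{"api": "step_arm", "payload": {
  "commands": [50, 0.002, 0, -0.002, 0, 0, 0, 50, 0.004, 0, -0.004, 0, 0, 0, 50, 0.005, 0, -0.005, 0, 0, 0, 72, 0.005, 0, -0.005, 0, 0, 0, 72, 0.005, 0, -0.005, 0, 0, 0, 72, 0.005, 0, -0.005, 0, 0, 0, 72, -0.02, 0.0015, 0.035, 0, 0, 0, 72, -0.05, 0.003, 0.085, 0, 0, 0, 72, -0.085, 0.0055, 0.14, 0, 0, 0, 72, -0.17, 0.0055, 0.2, 0, 0, 0]
}}

```text
clock: 20.8
position: [0.5623, -0.2553, 0.2703]
ee_rot: [0.028, 0.961, -0.009, 0.276]
ft_force: [0.5, 0.5, 1.6]
grip_width: 0.839
grasp_force: 0.0
```

```bash
python3 - <<'E'
from plan import *
o=get_obs();print(o["position"],o["joint_pos"]);print(np.array(boards()))
s=camera("scene")[:,:,::-1];t=camera("top")[:,:,::-1]
cv2.imwrite("pics/s5.png",s);cv2.imwrite("pics/t5.png",t)
cv2.imwrite("pics/p3.png",np.hstack([cv2.resize(t[90:300,220:500],(400,300)),cv2.resize(s[210:390,90:330],(400,300))]))
E
```

```text
[ 0.5623 -0.2553  0.2703] [-0.2391 -0.0987  0.6786  1.942  -0.2046  0.7649  2.0767]
[[ 0.432   0.038  -0.1715  0.1762  0.0581]
 [ 0.4272 -0.0766  0.0286  0.1757  0.0584]
 [ 0.4202 -0.1913 -0.171   0.176   0.0581]]
```

View pics/p3.png

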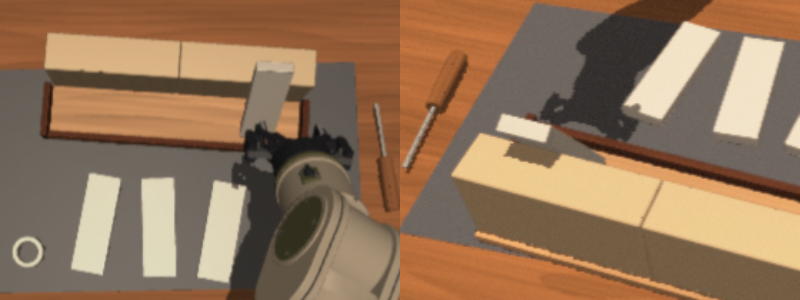

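Board D stands on the stand against the wall. Board A has been knocked to (0.432, 0.038). Next is board C.

```bash
python3 - <<'E'
from plan import *
b=(.42,-.192,-.166);g=grasp(b);print(row(g[0]+[0,0,.12],g[1]))
E
```

```text
[-0.1454  0.0938 -0.2491  0.0414  0.3616 -0.0291]
```

Request:
{"api": "step_arm", "payload": {
  "commands": [80, -0.09, 0.03, 0, 0, 0, 0, 80, -0.145, 0.07, 0, 0.005, 0.05, -0.004, 80, -0.1454, 0.0938, -0.03, 0.011, 0.1, -0.008, 80, -0.1454, 0.0938, -0.08, 0.018, 0.16, -0.013, 80, -0.1454, 0.0938, -0.13, 0.025, 0.215, -0.017, 80, -0.1454, 0.0938, -0.19, 0.031, 0.27, -0.022, 80, -0.1454, 0.0938, -0.249, 0.038, 0.33, -0.027, 80, -0.1454, 0.0938, -0.249, 0.0414, 0.3616, -0.0291, 80, -0.1454, 0.0938, -0.249, 0.0414, 0.3616, -0.0291, 80, -0.1454, 0.0938, -0.249, 0.0414, 0.3616, -0.0291]
}}

```text
clock: 22.2
position: [0.475, -0.2001, 0.1201]
ee_rot: [0.078, 0.955, 0.024, -0.286]
ft_force: [-0.5, 0.0, 0.1]
grip_width: 0.936
grasp_force: 0.0
```

```bash
python3 - <<'E'
from plan import *
b=(.42,-.192,-.166);g=grasp(b);print(row(*g));o=get_obs()
# check centring in the wrist picture: bright board columns
np.savez("w5.npz",p=o["position"],q=o["ee_rot"]);im=camera("wrist");cv2.imwrite("pics/w5.png",im[:,:,::-1])
d=np.load("w5.npz");T=np.eye(4);T[:3,:3]=R.from_quat(d["q"]).as_matrix();T[:3,3]=d["p"];p=camera_params("wrist")
W=np.linalg.inv(T@p["tool_from_camera"]);br=R.from_euler('z',b[2])
c=np.array([[b[0],b[1],.02]+br.apply([x,y,0]) for x,y in((.09,.03),(.09,-.03),(-.09,-.03),(-.09,.03),(.0,.03),(0,-.03))])
print(cv2.projectPoints(c,cv2.Rodrigues(W[:3,:3])[0],W[:3,3],p["mtx"],p["dist"])[0][:,0])
m=(im.min(2)>110)&(im.max(2).astype(int)-im.min(2)<70)
for r in(190,230,270):
    x=np.flatnonzero(m[r,230:400])+230; print(r,x.min() if len(x) else 0,x.max() if len(x) else 0,im[r,240:400:8].min(1))
E
```

```text
[-0.0012 -0.0017 -0.1934 -0.0006 -0.0016 -0.0006]
[[356.6813 365.9932]
 [272.1332 365.764 ]
 [280.5354 143.6797]
 [350.0859 143.8701]
 [353.2219 244.1491]
 [276.5689 243.9411]]
190 278 336 [100 101 103 104 106 209 205 206 207 206 205 206 216 108  64  62  61  58
  57  55]
230 277 327 [103 104 105 106 108 210 209 210 210 209 210 108 109 107  62  60  59  56
  55  54]
270 275 318 [104 107 108 108 110 212 212 212 213 216 110 109 107 106  96  58  56  55
  54  55]
```

Request:
{"api": "step_arm", "payload": {
  "commands": [80, 0, 0, -0.06, 0, 0, 0, 80, 0, 0, -0.12, 0, 0, 0, 80, -0.001, -0.0017, -0.17, 0, 0, 0, 80, -0.001, -0.0017, -0.188, 0, 0, 0, 80, -0.001, -0.0017, -0.193, 0, 0, 0, 80, -0.001, -0.0017, -0.193, 0, 0, 0, 50, -0.001, -0.0017, -0.193, 0, 0, 0, 50, -0.001, -0.0017, -0.193, 0, 0, 0, 50, -0.001, -0.0017, -0.193, 0, 0, 0, 50, -0.001, -0.0017, -0.193, 0, 0, 0]
}}

```text
clock: 23.5
position: [0.4753, -0.2012, 0.0057]
ee_rot: [0.078, 0.955, 0.024, -0.285]
ft_force: [1.8, -0.5, 6.3]
grip_width: 0.689
grasp_force: 65.1
```

```bash
python3 - <<'E'
from plan import *
b=(.42,-.192,-.166);o=get_obs();g=(o["position"],R.from_quat(o["ee_rot"]));np.savez("g.npz",p=g[0],q=o["ee_rot"]);print(o["grasp_force"])
for a in [dict(dz=.1,dx=-.12),dict(dz=.1,dx=-.03),dict(dz=.03,dx=-.01),dict()]: print(row(*place(b,g,-.05,**a)))
E
```

```text
65.07644534111023
[ 0.125   0.0835  0.4101 -0.0409 -0.3589  0.0298]
[ 0.2748  0.0744  0.4101 -0.0409 -0.3589  0.0298]
[ 0.308   0.0724  0.2934 -0.0409 -0.3589  0.0298]
[ 0.3247  0.0714  0.2434 -0.0409 -0.3589  0.0298]
```

Request:
{"api": "step_arm", "payload": {
  "commands": [50, 0, 0, 0.08, 0, 0, 0, 50, 0.01, 0.01, 0.17, -0.004, -0.035, 0.003, 50, 0.03, 0.03, 0.26, -0.0097, -0.085, 0.007, 50, 0.05, 0.05, 0.34, -0.0154, -0.135, 0.0112, 50, 0.08, 0.07, 0.41, -0.0216, -0.19, 0.0158, 50, 0.1, 0.08, 0.41, -0.0279, -0.245, 0.0203, 50, 0.12, 0.083, 0.41, -0.0342, -0.3, 0.0249, 50, 0.125, 0.0835, 0.41, -0.0409, -0.3589, 0.0298, 50, 0.125, 0.0835, 0.41, -0.0409, -0.3589, 0.0298, 50, 0.125, 0.0835, 0.41, -0.0409, -0.3589, 0.0298]
}}

```text
clock: 24.75
position: [0.5499, -0.151, 0.2518]
ee_rot: [0.028, 0.962, -0.009, 0.272]
ft_force: [0.7, 0.1, -1.4]
grip_width: 0.683
grasp_force: 65.4
```

```bash
python3 - <<'E'
from plan import *
b=(.42,-.192,-.166);d=np.load("g.npz");g=(d["p"],R.from_quat(d["q"]));o=get_obs();print(o["grasp_force"],o["joint_pos"])
for a in [dict(dz=.1,dx=-.03),dict(dz=.03,dx=-.01),dict()]: print(row(*place(b,g,-.05,**a)))
E
```

```text
65.40859937667847 [-0.3447 -0.2284  0.5249  2.0786  0.0628  0.715   1.6766]
[ 0.1503 -0.0092 -0.0002 -0.0002 -0.0009  0.0001]
[ 0.1836 -0.0112 -0.1168 -0.0002 -0.0009  0.0001]
[ 0.2002 -0.0122 -0.1668 -0.0002 -0.0009  0.0001]
```

Request:
{"api": "step_arm", "payload": {
  "commands": [50, 0.08, -0.005, 0, 0, 0, 0, 50, 0.15, -0.0092, 0, 0, 0, 0, 50, 0.165, -0.0101, -0.05, 0, 0, 0, 50, 0.183, -0.0112, -0.116, 0, 0, 0, 50, 0.19, -0.0116, -0.14, 0, 0, 0, 50, 0.197, -0.012, -0.155, 0, 0, 0, 50, 0.2, -0.0122, -0.166, 0, 0, 0, 50, 0.203, -0.0122, -0.169, 0, 0, 0, 50, 0.205, -0.0122, -0.171, 0, 0, 0, 50, 0.205, -0.0122, -0.171, 0, 0, 0]
}}

```text
clock: 26.0
position: [0.6735, -0.1584, 0.1501]
ee_rot: [0.028, 0.961, -0.009, 0.274]
ft_force: [-1.3, 0.5, 7.1]
grip_width: 0.682
grasp_force: 66.1
```

Request:
{"api": "step_arm", "payload": {
  "commands": [72, 0, 0, 0, 0, 0, 0, 72, 0, 0, 0, 0, 0, 0, 72, 0, 0, 0, 0, 0, 0, 72, -0.025, 0.0015, 0.04, 0, 0, 0, 72, -0.055, 0.003, 0.09, 0, 0, 0, 72, -0.09, 0.0055, 0.145, 0, 0, 0, 72, -0.175, 0.0055, 0.2, 0, 0, 0, 72, -0.25, 0.0055, 0.2, 0, 0, 0, 72, -0.25, 0.0055, 0.2, 0, 0, 0, 72, -0.25, 0.0055, 0.2, 0, 0, 0]
}}

```text
clock: 27.25
position: [0.5226, -0.1547, 0.2682]
ee_rot: [0.028, 0.962, -0.009, 0.272]
ft_force: [-0.1, 0.6, 0.3]
grip_width: 0.84
grasp_force: 0.0
```

```bash
python3 - <<'E'
from plan import *
bs=boards();print(np.array(bs)); cv2.imwrite("pics/t6.png",camera("top")[:,:,::-1]);cv2.imwrite("pics/s6.png",camera("scene")[:,:,::-1])
print(get_obs()["position"])
b=(.4262,-.0778,.031);g=grasp(b);print(row(g[0]+[0,0,.12],g[1]))
E
```

```text
[[ 0.432   0.038  -0.1743  0.1761  0.0578]
 [ 0.4272 -0.0766  0.0286  0.1756  0.0584]]
[ 0.5228 -0.1546  0.2674]
[-0.0694  0.1309 -0.239   0.0057  0.3585  0.025 ]
```

Request:
{"api": "step_arm", "payload": {
  "commands": [80, -0.04, 0.05, 0, 0, 0, 0, 80, -0.0694, 0.1, 0, 0.001, 0.05, 0.004, 80, -0.0694, 0.1309, -0.03, 0.0016, 0.1, 0.007, 80, -0.0694, 0.1309, -0.08, 0.0025, 0.16, 0.011, 80, -0.0694, 0.1309, -0.13, 0.0034, 0.215, 0.015, 80, -0.0694, 0.1309, -0.19, 0.0043, 0.27, 0.019, 80, -0.0694, 0.1309, -0.239, 0.0052, 0.33, 0.023, 80, -0.0694, 0.1309, -0.239, 0.0057, 0.3585, 0.025, 80, -0.0694, 0.1309, -0.239, 0.0057, 0.3585, 0.025, 80, -0.0694, 0.1309, -0.239, 0.0057, 0.3585, 0.025]
}}

```text
clock: 28.65
position: [0.481, -0.0765, 0.1245]
ee_rot: [-0.014, 0.959, -0.005, -0.282]
ft_force: [-0.2, -0.5, -0.0]
grip_width: 0.934
grasp_force: 0.0
```

```bash
cat > chk.py <<'E'
from plan import *
import sys
b=tuple(map(float,sys.argv[1:4]));g=grasp(b);print(row(*g));o=get_obs();im=camera("wrist")
T=np.eye(4);T[:3,:3]=R.from_quat(o["ee_rot"]).as_matrix();T[:3,3]=o["position"];p=camera_params("wrist")
W=np.linalg.inv(T@p["tool_from_camera"]);br=R.from_euler('z',b[2])
c=np.array([[b[0],b[1],.02]+br.apply([x,y,0]) for x,y in((.09,.03),(.09,-.03),(-.09,-.03),(-.09,.03),(.0,.03),(0,-.03))])
print(cv2.projectPoints(c,cv2.Rodrigues(W[:3,:3])[0],W[:3,3],p["mtx"],p["dist"])[0][:,0])
for r in(180,244): e=np.abs(np.diff(im[r,250:380].astype(int).sum(1)));i=np.argsort(-e)[:6];print(r,sorted(zip(i+250,e[i])))
E
python3 chk.py .4262 -.0778 .031
```

```text
[ 0.0003  0.0007 -0.2009  0.0002  0.0011  0.0004]
[[358.3732 365.1318]
 [275.4024 365.2045]
 [282.2536 145.6717]
 [351.0786 145.6003]
 [354.5473 245.1674]
 [278.9872 245.2402]]
180 [(np.int64(280), np.int64(100)), (np.int64(281), np.int64(245)), (np.int64(314), np.int64(32)), (np.int64(315), np.int64(329)), (np.int64(316), np.int64(42)), (np.int64(351), np.int64(182))]
244 [(np.int64(279), np.int64(305)), (np.int64(280), np.int64(41)), (np.int64(300), np.int64(102)), (np.int64(301), np.int64(246)), (np.int64(353), np.int64(137)), (np.int64(354), np.int64(35))]
```

Edges at columns 279 and 353 match the predicted 279 and 354.5, so the board is centred.

Request:
{"api": "step_arm", "payload": {
  "commands": [80, 0, 0, -0.06, 0, 0, 0, 80, 0, 0, -0.12, 0, 0, 0, 80, 0, 0, -0.17, 0, 0, 0, 80, 0, 0, -0.193, 0, 0, 0, 80, 0, 0, -0.2, 0, 0, 0, 80, 0, 0, -0.2, 0, 0, 0, 50, 0, 0, -0.2, 0, 0, 0, 50, 0, 0, -0.2, 0, 0, 0, 50, 0, 0, -0.2, 0, 0, 0, 50, 0, 0, -0.2, 0, 0, 0]
}}

```text
clock: 29.95
position: [0.4816, -0.0763, 0.0057]
ee_rot: [-0.014, 0.959, -0.004, -0.282]
ft_force: [1.7, 0.6, 7.0]
grip_width: 0.686
grasp_force: 65.0
```

```bash
cat > pl.py <<'E'
from plan import *
import sys
b=tuple(map(float,sys.argv[1:4]));o=get_obs();g=(o["position"],R.from_quat(o["ee_rot"]))
if len(sys.argv)==5: np.savez("g.npz",p=g[0],q=o["ee_rot"])
d=np.load("g.npz");g=(d["p"],R.from_quat(d["q"]));print(o["grasp_force"])
for a in [dict(dz=.1,dx=-.12),dict(dz=.1,dx=-.03),dict(dz=.03,dx=-.01),dict()]: print(row(*place(b,g,float(sys.argv[4]),**a)))
E
python3 pl.py .4262 -.0778 .031 .05
```

```text
65.03455996513367
[ 0.1241  0.0413  0.4093 -0.0054 -0.3612 -0.026 ]
[ 0.2738  0.0322  0.4093 -0.0054 -0.3612 -0.026 ]
[ 0.3071  0.0301  0.2926 -0.0054 -0.3612 -0.026 ]
[ 0.3238  0.0291  0.2426 -0.0054 -0.3612 -0.026 ]
```

Request:
{"api": "step_arm", "payload": {
  "commands": [50, 0, 0, 0.08, 0, 0, 0, 50, 0.01, 0, 0.17, -0.0005, -0.035, -0.0025, 50, 0.03, 0.01, 0.26, -0.0013, -0.085, -0.006, 50, 0.05, 0.02, 0.34, -0.002, -0.135, -0.0097, 50, 0.08, 0.03, 0.41, -0.0028, -0.19, -0.0137, 50, 0.1, 0.04, 0.41, -0.0037, -0.245, -0.0176, 50, 0.12, 0.0413, 0.41, -0.0045, -0.3, -0.0216, 50, 0.124, 0.0413, 0.41, -0.0054, -0.3612, -0.026, 50, 0.124, 0.0413, 0.41, -0.0054, -0.3612, -0.026, 50, 0.124, 0.0413, 0.41, -0.0054, -0.3612, -0.026]
}}

```text
clock: 31.2
position: [0.5556, -0.0518, 0.2517]
ee_rot: [0.03, 0.961, -0.008, 0.276]
ft_force: [0.9, 0.2, -1.3]
grip_width: 0.685
grasp_force: 65.4
```

```bash
python3 pl.py .4262 -.0778 .031 .05 k
```

```text
65.38612246513367
[ 0.0009  0.0005 -0.0008 -0.0002 -0.0007  0.0002]
[ 0.1507 -0.0086 -0.0008 -0.0002 -0.0007  0.0002]
[ 0.1839 -0.0106 -0.1174 -0.0002 -0.0007  0.0002]
[ 0.2006 -0.0116 -0.1674 -0.0002 -0.0007  0.0002]
```

Request:
{"api": "step_arm", "payload": {
  "commands": [50, 0.08, -0.005, 0, 0, 0, 0, 50, 0.15, -0.0086, 0, 0, 0, 0, 50, 0.165, -0.0095, -0.05, 0, 0, 0, 50, 0.183, -0.0106, -0.116, 0, 0, 0, 50, 0.19, -0.011, -0.14, 0, 0, 0, 50, 0.197, -0.0114, -0.155, 0, 0, 0, 50, 0.2, -0.0116, -0.166, 0, 0, 0, 50, 0.203, -0.0116, -0.169, 0, 0, 0, 50, 0.205, -0.0116, -0.171, 0, 0, 0, 50, 0.205, -0.0116, -0.171, 0, 0, 0]
}}

```text
clock: 32.45
position: [0.6791, -0.0587, 0.1495]
ee_rot: [0.03, 0.96, -0.008, 0.277]
ft_force: [-0.6, -1.3, 4.2]
grip_width: 0.679
grasp_force: 66.0
```

Request:
{"api": "step_arm", "payload": {
  "commands": [72, 0, 0, 0, 0, 0, 0, 72, 0, 0, 0, 0, 0, 0, 72, 0, 0, 0, 0, 0, 0, 72, -0.025, 0.0015, 0.04, 0, 0, 0, 72, -0.055, 0.003, 0.09, 0, 0, 0, 72, -0.09, 0.0055, 0.145, 0, 0, 0, 72, -0.175, 0.0055, 0.2, 0, 0, 0, 72, -0.25, 0.0055, 0.2, 0, 0, 0, 72, -0.25, 0.0055, 0.2, 0, 0, 0, 72, -0.25, 0.0055, 0.2, 0, 0, 0]
}}

```text
clock: 33.7
position: [0.5284, -0.0551, 0.2682]
ee_rot: [0.03, 0.961, -0.008, 0.276]
ft_force: [-0.2, 0.2, -0.3]
grip_width: 0.845
grasp_force: 0.0
```

```bash
python3 - <<'E'
from plan import *
bs=boards();print(np.array(bs)); cv2.imwrite("pics/t7.png",camera("top")[:,:,::-1]);cv2.imwrite("pics/s7.png",camera("scene")[:,:,::-1])
b=(.4315,.0375,-.172);g=grasp(b);print(get_obs()["position"],row(g[0]+[0,0,.12],g[1]))
E
```

```text
[]
[ 0.5286 -0.0551  0.2675] [-0.0715  0.1387 -0.2391  0.0421  0.3589 -0.0314]
```

Request:
{"api": "step_arm", "payload": {
  "commands": [80, -0.04, 0.05, 0, 0, 0, 0, 80, -0.0715, 0.1, 0, 0.006, 0.05, -0.0044, 80, -0.0715, 0.1387, -0.03, 0.0117, 0.1, -0.0087, 80, -0.0715, 0.1387, -0.08, 0.0188, 0.16, -0.014, 80, -0.0715, 0.1387, -0.13, 0.0252, 0.215, -0.0188, 80, -0.0715, 0.1387, -0.19, 0.0317, 0.27, -0.0236, 80, -0.0715, 0.1387, -0.239, 0.0387, 0.33, -0.0289, 80, -0.0715, 0.1387, -0.239, 0.0421, 0.3589, -0.0314, 80, -0.0715, 0.1387, -0.239, 0.0421, 0.3589, -0.0314, 80, -0.0715, 0.1387, -0.239, 0.0421, 0.3589, -0.0314]
}}

```text
clock: 35.1
position: [0.4856, 0.0279, 0.1245]
ee_rot: [0.083, 0.956, 0.024, -0.281]
ft_force: [-0.8, 0.2, 0.2]
grip_width: 0.936
grasp_force: 0.0
```

```bash
python3 chk.py .4315 .0375 -.172
```

```text
[ 0.0001  0.0003 -0.2009  0.0002  0.0012  0.0002]
[[357.9402 365.0031]
 [274.975  365.0181]
 [282.0342 145.4828]
 [350.8666 145.4841]
 [354.2341 245.0552]
 [278.6719 245.0607]]
180 [(np.int64(279), np.int64(206)), (np.int64(280), np.int64(37)), (np.int64(340), np.int64(36)), (np.int64(341), np.int64(372)), (np.int64(349), np.int64(99)), (np.int64(350), np.int64(251))]
244 [(np.int64(277), np.int64(199)), (np.int64(278), np.int64(32)), (np.int64(339), np.int64(38)), (np.int64(340), np.int64(362)), (np.int64(351), np.int64(116)), (np.int64(352), np.int64(187))]
```

Request:
{"api": "step_arm", "payload": {
  "commands": [80, 0, 0, -0.06, 0, 0, 0, 80, 0, 0, -0.12, 0, 0, 0, 80, 0, -0.001, -0.17, 0, 0, 0, 80, 0, -0.001, -0.193, 0, 0, 0, 80, 0, -0.001, -0.2, 0, 0, 0, 80, 0, -0.001, -0.2, 0, 0, 0, 50, 0, -0.001, -0.2, 0, 0, 0, 50, 0, -0.001, -0.2, 0, 0, 0, 50, 0, -0.001, -0.2, 0, 0, 0, 50, 0, -0.001, -0.2, 0, 0, 0]
}}

```text
clock: 36.4
position: [0.4861, 0.0274, 0.0057]
ee_rot: [0.083, 0.956, 0.025, -0.282]
ft_force: [1.8, -1.0, 6.9]
grip_width: 0.681
grasp_force: 65.0
```

```bash
python3 pl.py .4315 .037 -.172 .15
```

```text
65.02214312553406
[ 0.1267  0.035   0.4093 -0.0419 -0.3588  0.0315]
[ 0.2765  0.0259  0.4093 -0.0419 -0.3588  0.0315]
[ 0.3097  0.0239  0.2926 -0.0419 -0.3588  0.0315]
[ 0.3264  0.0228  0.2426 -0.0419 -0.3588  0.0315]
```

Request:
{"api": "step_arm", "payload": {
  "commands": [50, 0, 0, 0.08, 0, 0, 0, 50, 0.01, 0, 0.17, -0.004, -0.035, 0.003, 50, 0.03, 0.01, 0.26, -0.0099, -0.085, 0.0075, 50, 0.05, 0.02, 0.34, -0.0158, -0.135, 0.0119, 50, 0.08, 0.03, 0.41, -0.0222, -0.19, 0.0167, 50, 0.1, 0.035, 0.41, -0.0286, -0.245, 0.0215, 50, 0.12, 0.035, 0.41, -0.035, -0.3, 0.0263, 50, 0.1267, 0.035, 0.41, -0.0419, -0.3588, 0.0315, 50, 0.1267, 0.035, 0.41, -0.0419, -0.3588, 0.0315, 50, 0.1267, 0.035, 0.41, -0.0419, -0.3588, 0.0315]
}}

```text
clock: 37.65
position: [0.5618, 0.0482, 0.2516]
ee_rot: [0.03, 0.961, -0.007, 0.275]
ft_force: [0.7, 0.2, -1.2]
grip_width: 0.688
grasp_force: 65.5
```

```bash
python3 pl.py .4315 .037 -.172 .15 k
```

```text
65.49420475959778
[ 0.0006  0.0004 -0.0007 -0.0006 -0.001   0.0007]
[ 0.1503 -0.0087 -0.0007 -0.0006 -0.001   0.0007]
[ 0.1836 -0.0108 -0.1173 -0.0006 -0.001   0.0007]
[ 0.2003 -0.0118 -0.1673 -0.0006 -0.001   0.0007]
```

Request:
{"api": "step_arm", "payload": {
  "commands": [50, 0.08, -0.005, 0, 0, 0, 0, 50, 0.15, -0.0087, 0, 0, 0, 0, 50, 0.165, -0.0096, -0.05, 0, 0, 0, 50, 0.183, -0.0108, -0.116, 0, 0, 0, 50, 0.19, -0.0112, -0.14, 0, 0, 0, 50, 0.197, -0.0116, -0.155, 0, 0, 0, 50, 0.2, -0.0118, -0.166, 0, 0, 0, 50, 0.203, -0.0118, -0.169, 0, 0, 0, 50, 0.205, -0.0118, -0.171, 0, 0, 0, 50, 0.205, -0.0118, -0.171, 0, 0, 0]
}}

```text
clock: 38.9
position: [0.6853, 0.0412, 0.1497]
ee_rot: [0.03, 0.96, -0.007, 0.277]
ft_force: [-2.3, -1.6, 7.3]
grip_width: 0.685
grasp_force: 66.3
```

Request:
{"api": "step_arm", "payload": {
  "commands": [72, 0, 0, 0, 0, 0, 0, 72, 0, 0, 0, 0, 0, 0, 72, 0, 0, 0, 0, 0, 0, 72, -0.025, 0.0015, 0.04, 0, 0, 0, 72, -0.055, 0.003, 0.09, 0, 0, 0, 72, -0.09, 0.0055, 0.145, 0, 0, 0, 72, -0.175, 0.0055, 0.25, 0, 0, 0, 72, -0.3, 0.0055, 0.3, 0, 0, 0, 72, -0.4, 0.0055, 0.3, 0, 0, 0, 72, -0.4, 0.0055, 0.3, 0, 0, 0]
}}

```text
clock: 40.15
position: [0.479, 0.043, 0.3295]
ee_rot: [0.029, 0.96, -0.0, 0.278]
ft_force: [-0.9, -0.7, -0.2]
grip_width: 0.844
grasp_force: 0.0
```

```bash
python3 - <<'E'
from plan import *
t=camera("top")[:,:,::-1];s=camera("scene")[:,:,::-1]
cv2.imwrite("pics/f.png",np.hstack([cv2.resize(t[90:330,100:500],(400,240)),cv2.resize(s[210:390,90:390],(400,240))]))
print(get_obs()["position"])
E
```

```text
[0.4802 0.0391 0.3295]
```

View pics/f.png

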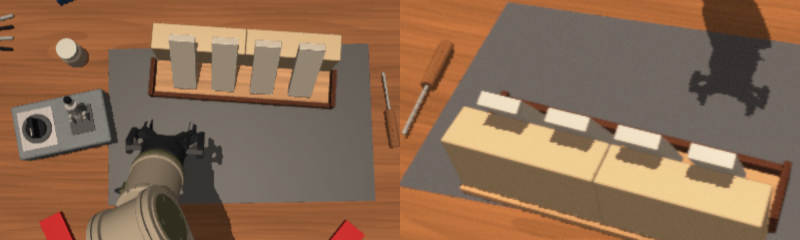

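All four boards stand leaning against the wall, the toggle leans away from the robot, the knob is along the box, and the bystanders are unmoved. I'll let the arm settle, then hand in.

Request:
{"api": "step_arm", "payload": {
  "commands": [72, 0, 0, 0, 0, 0, 0, 72, 0, 0, 0, 0, 0, 0, 72, 0, 0, 0, 0, 0, 0, 72, 0, 0, 0, 0, 0, 0, 72, 0, 0, 0, 0, 0, 0, 72, 0, 0, 0, 0, 0, 0, 72, 0, 0, 0, 0, 0, 0, 72, 0, 0, 0, 0, 0, 0, 72, 0, 0, 0, 0, 0, 0, 72, 0, 0, 0, 0, 0, 0]
}}

```text
clock: 41.5
position: [0.4806, 0.0417, 0.3282]
ee_rot: [0.03, 0.96, -0.001, 0.277]
ft_force: [-1.1, -0.9, 0.2]
grip_width: 0.844
grasp_force: 0.0
```

```bash
python3 -c "
from workcell import *
print(hand_in())"
```

```text
the job is handed in; nothing more can be done
None
```

The job is handed in at about 42 s: the knob was turned to its anticlockwise stop first, then the toggle was flipped to off with its collar back down, and all four boards stand side by side against the wall; the hand-in gave no verdict.

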